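# Wake the demo speaker and turn it up one click

### The job

A customer at the shop counter wants to hear the demo speaker: press the round power button on its top all the way down and let it up again, then turn the big knurled dial clockwise (seen from above) by exactly one click with your fingertip, so that it rests at the middle of its three marks, and take your hand away. Only touch the speaker: do not lift it or push it out of its place, and leave the gift box, the small carton and the spectacle case where they are.

Things in the scene. Friction and masses are not known exactly. Their poses are not given: they have to be found in the camera images.
- speaker: Loose tabletop speaker, 1.3 kg on rubber feet: a brown wooden box 160 mm deep (x) x 300 mm wide (y) x 90 mm high with grey cloth front and back. Origin at the centre of its underside, x to its back, y to its left, z up. On its flat top stand the dial (centre at x 0, y -60 mm) and the power button (centre at x 0, y +95 mm).
- dial_top (a point): Centre of the flat top face of the dial, on its vertical axis; the axes turn with the dial, z up. The dial is a bare-metal disc 92 mm in diameter (too wide to grip) and 16 mm thick with an upright-ribbed rim of 32 ribs; its top face is 108 mm above the speaker's underside, its underside 2 mm above the case. A black line on its top points to one of three white marks on the case, 0.6 rad apart; the middle mark is at the speaker's front side (-x of the speaker).
- dial (a joint): Angle of the dial in rad, growing clockwise seen from above. It rests by itself at 0 (first mark, where it starts, give or take 0.03), at 0.6 (middle mark) and at 1.2 (third mark); stops at -0.1 and 1.3. Half-way between two rest angles it snaps over to the next; it takes up to about 0.09 Nm to turn (some 3 N along the face at 32 mm from the axis; a finger pressed down on the top face with about 8 to 15 N drags it along).
- power_top (a point): Centre of the top of the power button: a bare-metal round cap 28 mm in diameter in a black round housing on the top of the speaker, 44 mm in diameter and 12 mm high; the cap's top stands 22 mm above the case top (112 mm above the speaker's underside) when up. Moves down with the cap.
- power (a joint): Travel of the power button in m: 0 when up, 0.006 when fully down; a spring lifts it again; fully down takes 5 N.
- giftbox: Loose brown cardboard gift box with lid, 125 x 165 mm, 57 mm high, origin at the centre of its underside; stands to the right (-y side) of the speaker. Leave alone.
- carton: Loose small printed carton, 60 x 90 mm, 32 mm high, origin at the centre of its underside; stands to the left (+y side) of the speaker. Leave alone.
- case: Loose black spectacle case, 65 x 160 mm, 43 mm high, origin at the centre of its underside; lies behind (+x side) the speaker. Leave alone.

How it is judged:
On the way, in this order (a step that is already met when the one before it is completed fails the run):
1. the power button is pressed down while the dial still rests at its first mark (value of joint power above 0.0045 m and value of joint dial below 0.2 rad), for 0.05 s.
2. the power button is up again, the dial still at its first mark (value of joint power below 0.0015 m and value of joint dial below 0.2 rad), for 0.05 s.
3. the dial is turned to the middle mark (value of joint dial between 0.48 and 0.72 rad), for 0.2 s.
At the end, for the whole second after the job is handed in: The dial rests in its middle detent (0.6 rad, within 0.1), the power button is up, the speaker stands flat and still within 20 mm of its starting place, and the gift box, carton and spectacle case are within 20 mm of where they were (value of joint dial between 0.5 and 0.7 rad and velocity of joint dial between -0.05 and 0.05 rad/s and value of joint power below 0.0015 m and distance of each of speaker, giftbox, carton, case from where it was at the start of the episode below 0.02 m and angle between speaker's own z axis and vertical below 0.03 rad and linear speed of speaker below 0.01 m/s); the robot touches nothing.
It fails at once if the speaker is pressed or turned with something other than the fingers (contact force between the arm and speaker above 3 N).
It fails at once if the dial is turned past the middle mark towards the third (value of joint dial above 0.95 rad).
It fails at once if the speaker is pushed more than 20 mm from its place, lifted or tipped (distance of speaker from where it was at the start of the episode above 0.02 m or height (world z) of speaker above 0.008 m or angle between speaker's own z axis and vertical above 0.1 rad).
It fails at once if a bystander (gift box, carton, spectacle case) is moved or lifted (distance of any of giftbox, carton, case from where it was at the start of the episode above 0.02 m).
It also fails if it takes over 42 s, if anything falls off the work surface, if the arm or the gripper's body presses on something with over 40 N, if the wrist force passes 120 N, or if a joint passes its speed limit or range.

### The arm

A 6-joint arm with a two-finger parallel gripper is mounted at the origin on the work surface. World frame = base frame: x ahead of the robot, y to its left, z up, the work surface at z = 0. Lengths are in m, angles in rad, forces in N, time in s.
With the tool pointing down it reaches from about 0.275 to 0.75 m from the base axis. Payload 10.2 kg.
Tool frame: the origin (TCP) lies midway between the tips of the shut fingers; the grasp point (between the pads) lies 19 mm behind it (robot.hold_point_z is the distance from the TCP to the grasp point, in m); z points along the fingers, y is the direction in which the jaws open and shut (so a half turn about z gives the same grasp; the last joint's range is limited). The gripper opens to 85 mm and grips with 20 to 120 N. Pads are 22 mm wide; open, the fingers measure 114 mm over their backs; the gripper's body (76 mm by 85 mm) begins 54 mm behind the grasp point. The pads swing forward as they close: fully open they stand 13 mm farther back than shut.
Start: joints at [-1.454, 0.313, 1.498, -0, 1.331, -0.223], TCP at [0.175, -0.495, 0.204] pointing down, gripper open.
Joint ranges: [-2.94, 2.94], [-0.97, 2.17], [0.19, 2.56], [-1.23, 4.37], [0.02, 3.11], [-2.88, 2.88]. Speed limits (rad/s): [2.39, 2.39, 3.01, 3.14, 3.14, 3.14].

### API

Orientations are given as a unit quaternion [x, y, z, w].
In Python, from station import robot gives the robot as it stands.
- The arm moves only by the tool jog_arm, never from a script. Its arguments are lists of equal length, an entry for each row: "gripper": the opening, from 0 (shut) to 1 (fully open); "offset": the shift along the tool's x, y, z in units of 50 mm (1.0 is 50 mm), a list of three; "twist": the turn, a rotation vector about the tool's x, y, z in units of 10 degrees (1.0 is 10 degrees), a list of three. In form: {"gripper": [gripper, ...], "offset": [[x, y, z], ...], "twist": [[rx, ry, rz], ...]}. A call has exactly 8 rows; each row shifts and turns the commanded pose from where the row before left it, along the tool's axes as they then stand; what a row does not reach is not made up. A row lasts 1/8 s, in which the tool goes at most 62.5 mm and 10.7 degrees, less where a joint would pass 70% of its speed; a pose out of reach is approached as far as the arm can. A call is refused whole if a number of a shift passes 1 or a number of a turn 1, either way. A call with a gripper value outside its range is refused whole. The fingers move at their own pace and stop on an object; "newtons" is the grip in N (left out, the last holds). Time passes only in rows, so rows that do not move let the fingers close, or fill a call up. It gives the time, the measured TCP pose, the force and the opening at its end, in the units of the state.
- robot.get_state(): the state, without advancing time (a new reading comes with each control period).
- robot.get_image(name): name is "side" or "top" or "wrist"; returns the picture (400x640x3 uint8, red, green, blue); there is no depth.
- robot.camera_info(name): a dict with "fx", "fy", "cx", "cy" (pixels), "rvec" (rotation vector, rad) and "tvec" (3), from world to camera coordinates, as OpenCV has them; the wrist camera has in their place "tool_from_camera" (4x4, takes a point from camera to tool coordinates, whose origin is the TCP and whose axes are the flange's). Camera axes: x right, y down, z forward; pixel columns grow to the right and rows downward; lengths in m; the calibration is good to about 2 mm. A picture is of the moment at which its call begins: read the wrist's pose just before it. camera_info takes no time and is no camera call.
- robot.job_done(): hands the job in, once; it reports no verdict.
The state is a dict: "t": time; "q": joint angles; "qvel": joint speeds; "effort": joint torques, N m; "eef_pos": TCP position; "ee_rot": TCP orientation; "wrist_force": force on the tool from outside, world axes, zero at the start; "wrist_torque": the same for the moment, N m; "grip_width": finger opening in m.
Only numpy, scipy, OpenCV 4.12 (cv2) and the standard library are available. Lean on these libraries where they do the work, as an engineer would, in place of code of your own. Each camera call takes 0.05 s, during which the arm holds its last target.

## Working session

There is one attempt and no reset: what is moved stays moved. The work goes in short steps, Python scripts to look and compute and a tool call to move; the robot and the scene stay as the last step left them, time stands still between calls to the robot, and variables do not carry over. Pictures are saved under pics/ and viewed, and the job is handed in when it is done.

Besides the shell and the picture viewer there is one more tool, called after "Emit:" as name(argument=value, ...), one argument or row to a line, values as JSON. jog_arm: Moves the arm, as the interface text tells. Its arguments: {"type":"object","properties":{"gripper":{"type":"array","items":{"type":"number"}},"offset":{"type":"array","items":{"type":"array","items":{"type":"number"}}},"twist":{"type":"array","items":{"type":"array","items":{"type":"number"}}},"newtons":{"type":"number"}},"required":["gripper","offset","twist"]}

```bash
mkdir -p pics; python3 - <<'E'
from station import robot
import cv2
for n in("top","side"):
    im=robot.get_image(n); cv2.imwrite(f"pics/{n}0.png",im[:,:,::-1]); i=robot.camera_info(n); print(n,i)
s=robot.get_state(); print(s)
E
```

```text
top {'fx': 444.257614180904, 'fy': 444.257614180904, 'cx': 320.74116555902816, 'cy': 202.50466313411877, 'rvec': array([ 2.19722151, -2.187235  ,  0.05626532]), 'tvec': array([0.04908442, 0.57854126, 1.09196843])}
side {'fx': 495.00732530260353, 'fy': 495.00732530260353, 'cx': 325.4258072070415, 'cy': 195.2825503423435, 'rvec': array([ 0.23126111, -2.74907697,  1.30197016]), 'tvec': array([0.59481202, 0.10041968, 1.25911706])}
{'t': 0.1, 'q': array([-1.45437862e+00,  3.13380194e-01,  1.49836731e+00,  3.19108701e-05,
        1.33099361e+00, -2.23385311e-01]), 'qvel': array([-1.89680881e-04, -6.49446127e-05, -1.38814379e-03,  1.94414379e-04,
       -3.96903490e-04, -2.55311774e-04]), 'effort': array([ 2.42498740e-03, -4.12902582e+01, -2.60136992e+01, -1.81713194e-04,
        3.08593822e-03,  1.62759738e-05]), 'eef_pos': array([ 0.17495654, -0.49471439,  0.20319707]), 'ee_rot': array([ 9.85601905e-01,  1.69081506e-01,  4.61719602e-05, -5.72581717e-04]), 'wrist_force': array([0.33230715, 0.20080863, 0.37927399]), 'wrist_torque': array([-0.03949593, -0.00178563, -0.00959849]), 'grip_width': 0.08542279639165133}
```

View pics/top0.png

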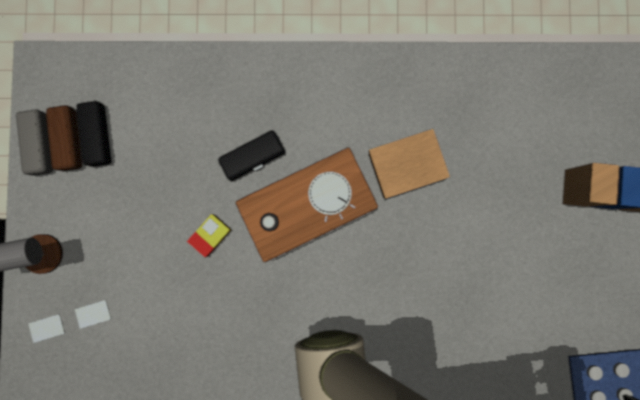

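View pics/side0.png

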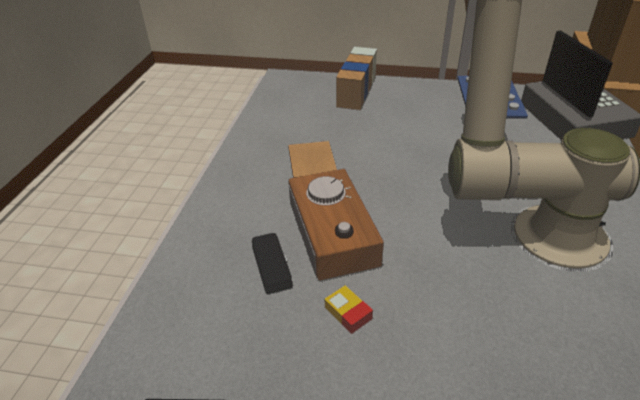

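```bash
cat > h.py <<'E'
import numpy as np,cv2
from station import robot
def cast(name,uv,z):
    c=robot.camera_info(name);K=np.array([[c['fx'],0,c['cx']],[0,c['fy'],c['cy']],[0,0,1]])
    R=cv2.Rodrigues(c['rvec'])[0];t=c['tvec'].reshape(3);o=-R.T@t
    d=R.T@np.linalg.inv(K)@np.array([uv[0],uv[1],1.]);return o+d*(z-o[2])/d[2]
def proj(name,p):
    c=robot.camera_info(name);K=np.array([[c['fx'],0,c['cx']],[0,c['fy'],c['cy']],[0,0,1]])
    return cv2.projectPoints(np.array([p],float),c['rvec'],c['tvec'],K,None)[0].ravel()
E
python3 - <<'E'
from h import *
top=cv2.imread("pics/top0.png");side=cv2.imread("pics/side0.png")
hsv=cv2.cvtColor(top,cv2.COLOR_BGR2HSV)
m=((hsv[:,:,1]<60)&(hsv[:,:,2]>140)).astype(np.uint8); m[:140]=0;m[265:]=0;m[:,:235]=0;m[:,385:]=0
n,l,st,ce=cv2.connectedComponentsWithStats(m)
for i in range(1,n):
    if st[i,4]>3: print(st[i],ce[i])
i=1+np.argmax(st[1:,4]); cs=cv2.findContours(cv2.morphologyEx((l==i).astype(np.uint8),cv2.MORPH_OPEN,np.ones((5,5))),0,1)[0]
c=max(cs,key=cv2.contourArea);print(cv2.fitEllipse(cv2.convexHull(c)), cv2.minEnclosingCircle(c))
# case top
b=((hsv[:,:,1]>90)&(hsv[:,:,2]>40)).astype(np.uint8);b[:,:232]=0;b[:,372:]=0;b[:140]=0;b[265:]=0
cs=cv2.findContours(cv2.morphologyEx(b,cv2.MORPH_OPEN,np.ones((3,3))),0,1)[0];c=max(cs,key=cv2.contourArea)
r=cv2.minAreaRect(c);print(r);bx=cv2.boxPoints(r)
for p in bx: print(p,cast('top',p,.09))
z=cv2.resize(top[140:270,225:385],None,fx=4.9,fy=4.5,interpolation=cv2.INTER_CUBIC);cv2.imwrite("pics/z1.png",cv2.resize(top[140:270,225:385],None,fx=4.5,fy=4.5,interpolation=cv2.INTER_CUBIC))
cv2.imwrite("pics/z2.png",cv2.resize(side[160:285,270:400],None,fx=4.5,fy=4.5,interpolation=cv2.INTER_CUBIC))
E
```

```text
[256 166   5   3   5] [258.  167.2]
[ 308  172   44   43 1400] [328.98428571 192.20571429]
[351 205   3   2   4] [352.  205.5]
[263 217  11  10  88] [268.27272727 221.5       ]
[325 216   2   5   6] [325.33333333 217.83333333]
((329.1230163574219, 191.66075134277344), (39.890869140625, 43.47210693359375), 77.3013916015625) ((329.4944152832031, 192.8218231201172), 21.69002342224121)
((306.2207336425781, 204.41616821289062), (67.46395874023438, 127.27937316894531), 64.44003295898438)
[234.25536 201.4431 ] [0.57584112 0.25283763 0.09      ]
[349.0784 146.5277] [ 0.70586172 -0.01428634  0.09      ]
[378.1861  207.38924] [ 0.56349412 -0.08208978  0.09      ]
[263.36307 262.30463] [0.43530639 0.18339849 0.09      ]
```

View pics/z1.png

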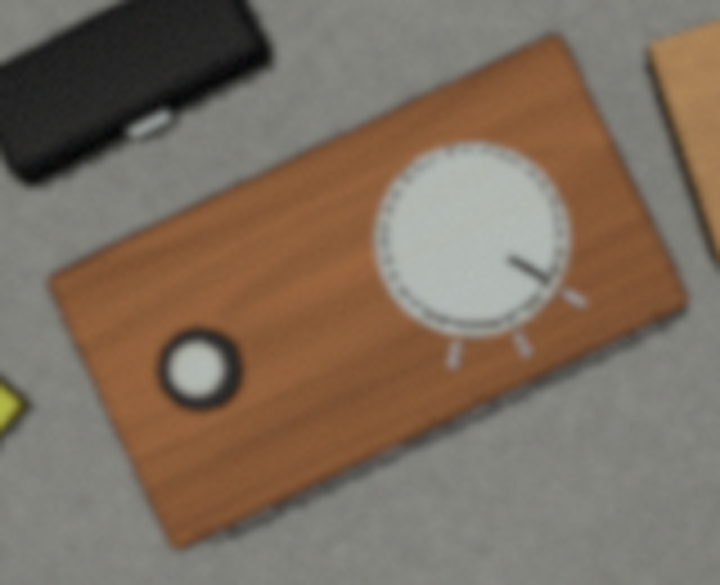

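View pics/z2.png

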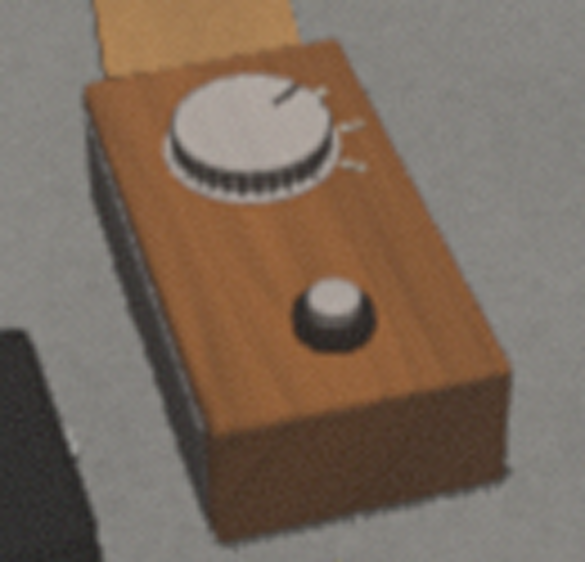

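```bash
python3 - <<'E'
from h import *
C=[cast('top',p,.09) for p in [(236.1,201.6),(349,147.3),(377.7,206.7),(264.3,261.8)]]
C=np.array(C)[:,:2];ce=C.mean(0);v=(C[0]-C[1]+C[3]-C[2])/2;yaw=np.arctan2(-v[0],v[1])
print('center',ce,'len',np.linalg.norm(v),'yaw',yaw)
ex=np.array([np.cos(yaw),np.sin(yaw)]);ey=np.array([-np.sin(yaw),np.cos(yaw)])
print('dial model',ce-.06*ey,'button',ce+.095*ey)
d=cast('top',(329.5,192.8),.108);b=cast('top',(268.6,221.8),.112)
print('dial',d,'button',b,'line yaw',np.linalg.norm((b-d)[:2]),np.arctan2(-(b-d)[0],(b-d)[1]))
z=lambda u,v:(270+u/4.5,160+v/4.5)
print('side dial',cast('side',z(252,122),.108),'but',cast('side',z(334,297),.112))
print('case pts', cast('top',(225+270/4.5,140+55/4.5),.04))
E
```

```text
center [0.57027504 0.08367806] len 0.29223226842296146 yaw 0.45558845449202157
dial model [0.59667449 0.02979793] button [0.52847591 0.16898828]
dial [0.59561586 0.03147259 0.108     ] button [0.52862653 0.16967734 0.112     ] line yaw 0.1535842543862354 0.4513415310719562
side dial [0.59500331 0.03295208 0.108     ] but [0.52773601 0.17309082 0.112     ]
case pts [0.70022545 0.13995547 0.04      ]
```

Emit:
jog_arm(
  gripper=[0, 0, 0, 0, 0, 0, 0, 0],
  offset=[
    [0.69, -0.63, 0],
    [0.69, -0.63, 0],
    [0.69, -0.63, 0],
    [0.69, -0.63, 0],
    [0.69, -0.63, 0],
    [0.69, -0.63, 0],
    [0.69, -0.63, 0],
    [0.69, -0.63, 0],
  ],
  twist=[
    [0, 0, 0],
    [0, 0, 0],
    [0, 0, 0],
    [0, 0, 0],
    [0, 0, 0],
    [0, 0, 0],
    [0, 0, 0],
    [0, 0, 0],
  ],
)

```text
t: 1.1
eef_pos: [0.3516, -0.1639, 0.2036]
ee_rot: [0.986, 0.169, -0.0, -0.0]
wrist_force: [0.1, -1.0, 0.1]
grip_width: -0.0001
```

Emit:
jog_arm(
  gripper=[0, 0, 0, 0, 0, 0, 0, 0],
  offset=[
    [0.69, -0.63, 0],
    [0.69, -0.63, 0],
    [0.69, -0.63, 0],
    [0.69, -0.63, 0],
    [0.69, -0.63, 0],
    [0.69, -0.63, 0],
    [0.69, -0.63, 0],
    [0, 0, 0],
  ],
  twist=[
    [0, 0, 0],
    [0, 0, 0],
    [0, 0, 0],
    [0, 0, 0],
    [0, 0, 0],
    [0, 0, 0],
    [0, 0, 0],
    [0, 0, 0],
  ],
)

```text
t: 2.1
eef_pos: [0.5057, 0.125, 0.2029]
ee_rot: [0.985, 0.171, -0.001, -0.0]
wrist_force: [-0.7, -0.1, 0.5]
grip_width: -0.0
```

Emit:
jog_arm(
  gripper=[0, 0, 0, 0, 0, 0, 0, 0],
  offset=[
    [0.365, -0.35, 0],
    [0.365, -0.35, 0],
    [0, 0, 0.3],
    [0, 0, 0.3],
    [0, 0, 0.3],
    [0, 0, 0.3],
    [0, 0, 0],
    [0, 0, 0],
  ],
  twist=[
    [0, 0, 0],
    [0, 0, 0],
    [0, 0, 0],
    [0, 0, 0],
    [0, 0, 0],
    [0, 0, 0],
    [0, 0, 0],
    [0, 0, 0],
  ],
)

```text
t: 3.1
eef_pos: [0.5284, 0.1681, 0.1441]
ee_rot: [0.986, 0.169, 0.0, 0.0]
wrist_force: [-0.2, 0.3, 0.3]
grip_width: 0.0003
```

```bash
python3 - <<'E'
from h import *
s=robot.get_state();print(s['eef_pos'],s['wrist_force'])
cv2.imwrite("pics/w1.png",robot.get_image("wrist")[:,:,::-1])
im=robot.get_image("side");cv2.imwrite("pics/s1.png",cv2.resize(im[130:290,260:420,::-1],None,fx=3.7,fy=3.7))
print(robot.camera_info("wrist"))
E
```

```text
[0.52840714 0.16808213 0.1440924 ] [-0.17583093  0.28081255  0.29669459]
{'fx': 315.75885568892693, 'fy': 315.75885568892693, 'cx': 322.27250868888973, 'cy': 203.65953986071972, 'tool_from_camera': array([[-1.12194738e-03, -9.46950110e-01, -3.21378640e-01,
         8.23933346e-02],
       [ 9.99999364e-01, -1.02591794e-03, -4.68150464e-04,
        -2.94437925e-04],
       [ 1.13607020e-04, -3.21378961e-01,  9.46950659e-01,
        -1.69964939e-01],
       [ 0.00000000e+00,  0.00000000e+00,  0.00000000e+00,
         1.00000000e+00]])}
```

View pics/w1.png

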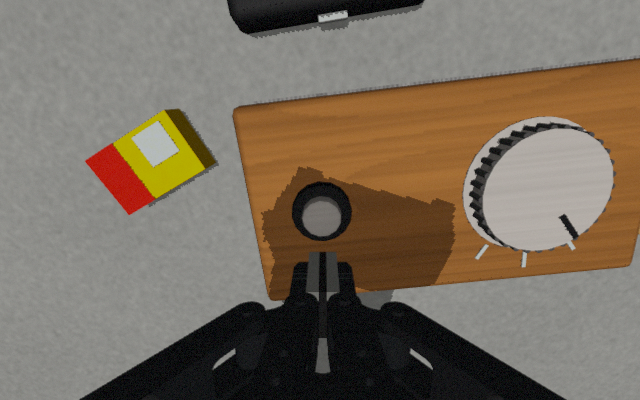

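View pics/s1.png

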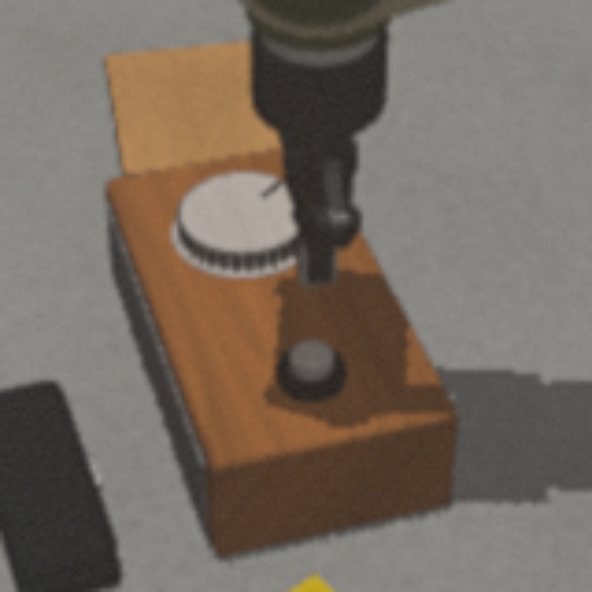

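The wrist view shows the cap at about (322,216) and the dial top centred at about (549,187). I'll cast both as a cross-check.

```bash
cat >> h.py <<'E'
from scipy.spatial.transform import Rotation as Ro
def wcast(uv,z,s):
    c=robot.camera_info("wrist");T=np.eye(4);T[:3,:3]=Ro.from_quat(s['ee_rot']).as_matrix();T[:3,3]=s['eef_pos'];T=T@c['tool_from_camera']
    d=T[:3,:3]@np.array([(uv[0]-c['cx'])/c['fx'],(uv[1]-c['cy'])/c['fy'],1]);o=T[:3,3];return o+d*(z-o[2])/d[2]
E
python3 - <<'E'
from h import *
s=robot.get_state()
im=cv2.imread("pics/w1.png");h=cv2.cvtColor(im,cv2.COLOR_BGR2HSV)
m=((h[:,:,1]<60)&(h[:,:,2]>150)).astype(np.uint8);m[:,:450]=0;m=cv2.morphologyEx(m,cv2.MORPH_OPEN,np.ones((7,7)))
c=max(cv2.findContours(m,0,1)[0],key=cv2.contourArea);e=cv2.fitEllipse(cv2.convexHull(c));print(e)
D=wcast(e[0],.108,s);print('dial',D)
P=[wcast(p,.112,s) for p in [(322,197),(322,236),(302,216),(342,216)]];print('button',P,np.mean(P,0))
L=[wcast(p,.108,s) for p in[(564,217),(576,237)]];print('line ang',np.arctan2(*(L[1]-L[0])[[1,0]]),[np.linalg.norm(x-D) for x in L],np.arctan2(*(L[1]-D)[[1,0]]))
print(wcast((524,260),.09,s)-D)
E
```

```text
((547.6182861328125, 189.20616149902344), (110.54253387451172, 139.8985137939453), 53.33958053588867)
dial [0.60070269 0.03169363 0.108     ]
button [array([0.54572805, 0.17486134, 0.112     ]), array([0.51870685, 0.16535095, 0.112     ]), array([0.52829471, 0.18326138, 0.112     ]), array([0.53740447, 0.15739553, 0.112     ])] [0.53253352 0.1702173  0.112     ]
line ang -2.12479310988154 [np.float64(0.02584569373560647), np.float64(0.04552585688334664)] -2.128217452570051
[-0.05766397 -0.02872169 -0.018     ]
```

Emit:
jog_arm(
  gripper=[0, 0, 0, 0, 0, 0, 0, 0],
  offset=[
    [0.05, -0.04, 0.2],
    [0, 0, 0.2],
    [0, 0, 0.16],
    [0, 0, 0.08],
    [0, 0, 0.06],
    [0, 0, 0.06],
    [0, 0, 0.02],
    [0, 0, 0],
  ],
  twist=[
    [0, 0, 0],
    [0, 0, 0],
    [0, 0, 0],
    [0, 0, 0],
    [0, 0, 0],
    [0, 0, 0],
    [0, 0, 0],
    [0, 0, 0],
  ],
)

```text
t: 4.2
eef_pos: [0.5299, 0.1709, 0.1048]
ee_rot: [0.986, 0.169, 0.0, 0.0]
wrist_force: [-0.6, -0.1, 0.2]
grip_width: -0.0002
```

```bash
python3 - <<'E'
from h import *
s=robot.get_state();print(s['eef_pos'],s['wrist_force'])
cv2.imwrite("pics/w2.png",robot.get_image("wrist")[:,:,::-1])
im=robot.get_image("side");cv2.imwrite("pics/s2.png",cv2.resize(im[150:270,270:390,::-1],None,fx=5,fy=5))
E
```

```text
[0.52987864 0.17086187 0.10477302] [-0.64184517 -0.07309671  0.19967316]
```

View pics/w2.png

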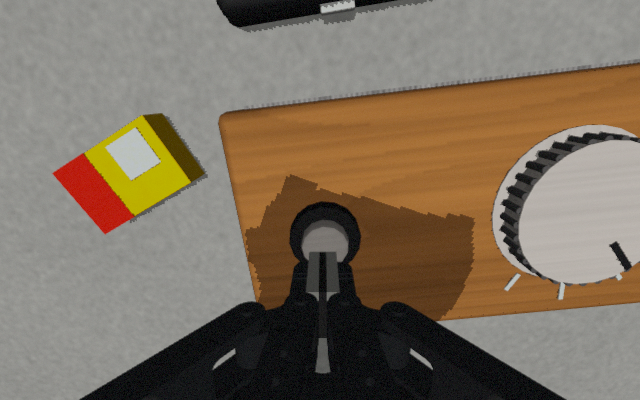

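View pics/s2.png

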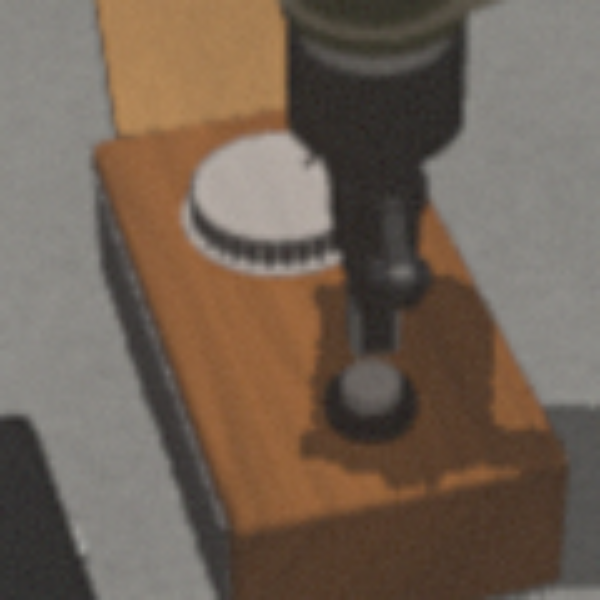

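```bash
python3 - <<'E'
from h import *
s=robot.get_state();p=s['eef_pos']
for q in (p,p+[0,0,.01],p+[0,0,.02]):
    u=proj('side',q);print((u-[270,150])*5,u)
print((proj('side',[.53,.17,.112])-[270,150])*5)
c=robot.camera_info("wrist");T=np.linalg.inv(c['tool_from_camera'])
for z in (0,-.01,-.02):
  for x in(-.011,.011):
    q=T@[x,0,z,1];print(x,z,q[0]/q[2]*c['fx']+c['cx'],q[1]/q[2]*c['fy']+c['cy'])
E
```

```text
[367.02795771 387.68053774] [343.40559154 227.53610755]
[367.15098303 371.67718013] [343.43019661 224.33543603]
[367.27538783 355.49437734] [343.45507757 221.09887547]
[367.21501103 374.95010835]
-0.011 0 322.9646974626174 259.57428452604086
0.011 0 322.9489334984385 225.95220431789372
-0.011 -0.01 322.99881911642814 268.08296890672904
0.011 -0.01 322.9835824586273 232.98043132300734
-0.011 -0.02 323.03669741067773 277.5284211241286
0.011 -0.02 323.0222096210863 240.81560054152288
```

Emit:
jog_arm(
  gripper=[0, 0, 0, 0, 0, 0, 0, 0],
  offset=[
    [0, 0, 0.03],
    [0, 0, 0.03],
    [0, 0, 0.03],
    [0, 0, 0.03],
    [0, 0, 0.02],
    [0, 0, 0.02],
    [0, 0, 0],
    [0, 0, 0],
  ],
  twist=[
    [0, 0, 0],
    [0, 0, 0],
    [0, 0, 0],
    [0, 0, 0],
    [0, 0, 0],
    [0, 0, 0],
    [0, 0, 0],
    [0, 0, 0],
  ],
)

```text
t: 5.3
eef_pos: [0.5299, 0.1709, 0.0967]
ee_rot: [0.986, 0.169, 0.0, 0.0]
wrist_force: [1.0, 0.4, 1.0]
grip_width: 0.0001
```

```bash
python3 - <<'E'
from h import *
s=robot.get_state();print(s['eef_pos'],s['wrist_force'],robot.hold_point_z)
im=robot.get_image("side");cv2.imwrite("pics/s3.png",cv2.resize(im[180:260,300:380,::-1],None,fx=7,fy=7,interpolation=cv2.INTER_CUBIC))
cv2.imwrite("pics/w3.png",robot.get_image("wrist")[150:350,220:420,::-1])
E
```

```text
[0.52985662 0.1708526  0.0967252 ] [1.01716975 0.39960655 1.0483493 ] 0.0187
```

View pics/s3.png

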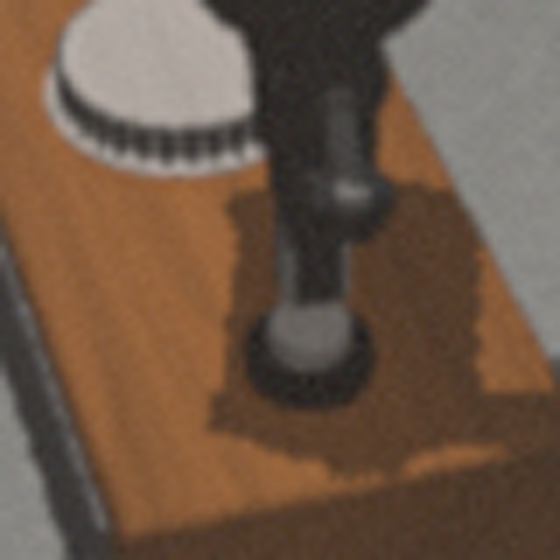

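View pics/w3.png

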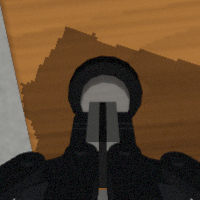

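```bash
python3 - <<'E'
from h import *
s=robot.get_state();R=Ro.from_quat(s['ee_rot'])
p=wcast((325,249),.112,s);print(p,R.inv().apply(p-s['eef_pos']))
for z in(.112,.12,.125):print(R.inv().apply(wcast((323,252),z,s)-s['eef_pos']))
for z in(.115,.12,.125):print((proj('side',[*s['eef_pos'][:2],z])-[300,180])*7)
E
```

```text
[0.53384701 0.17112628 0.112     ] [ 0.00383539  0.00108343 -0.01523913]
[ 2.01889684e-03 -5.20514624e-06 -1.52393828e-02]
[ 6.17437046e-03 -2.01548354e-05 -2.32388648e-02]
[ 8.77154147e-03 -2.94983911e-05 -2.82385410e-02]
[304.14924431 310.00184192]
[304.23647801 298.70349331]
[304.32420084 287.34179458]
```

Emit:
jog_arm(
  gripper=[0, 0, 0, 0, 0, 0, 0, 0],
  offset=[
    [0.06, 0, 0.02],
    [0, 0, 0.02],
    [0, 0, 0.02],
    [0, 0, 0.02],
    [0, 0, 0.02],
    [0, 0, 0.02],
    [0, 0, 0],
    [0, 0, 0],
  ],
  twist=[
    [0, 0, 0],
    [0, 0, 0],
    [0, 0, 0],
    [0, 0, 0],
    [0, 0, 0],
    [0, 0, 0],
    [0, 0, 0],
    [0, 0, 0],
  ],
)

```text
t: 6.4
eef_pos: [0.5327, 0.1719, 0.0907]
ee_rot: [0.986, 0.169, 0.0, -0.0]
wrist_force: [-0.2, 0.0, 0.4]
grip_width: 0.0002
```

Emit:
jog_arm(
  gripper=[0, 0, 0, 0, 0, 0, 0, 0],
  offset=[
    [0, 0, 0.02],
    [0, 0, 0.02],
    [0, 0, 0.02],
    [0, 0, 0.02],
    [0, 0, 0],
    [0, 0, 0],
    [0, 0, 0],
    [0, 0, 0],
  ],
  twist=[
    [0, 0, 0],
    [0, 0, 0],
    [0, 0, 0],
    [0, 0, 0],
    [0, 0, 0],
    [0, 0, 0],
    [0, 0, 0],
    [0, 0, 0],
  ],
)

```text
t: 7.4
eef_pos: [0.5327, 0.1718, 0.0867]
ee_rot: [0.986, 0.169, 0.0, -0.0]
wrist_force: [-0.1, -0.5, -0.3]
grip_width: -0.0002
```

```bash
python3 - <<'E'
from h import *
s=robot.get_state();print(s['eef_pos'],s['wrist_force'])
im=robot.get_image("side");a=cv2.resize(im[200:250,320:370,::-1],None,fx=8,fy=8,interpolation=cv2.INTER_CUBIC)
b=cv2.resize(robot.get_image("wrist")[200:300,270:370,::-1],None,fx=4,fy=4)
cv2.imwrite("pics/c4.png",np.hstack([a,b]))
for z in(.105,.11,.115):print((proj('side',[*s['eef_pos'][:2],z])-[320,200])*8)
E
```

```text
[0.53269231 0.17183648 0.08674158] [-0.09287479 -0.5144514  -0.32603746]
[177.20915585 221.1139264 ]
[177.2794316  208.34428403]
[177.35009931 195.50342093]
```

View pics/c4.png

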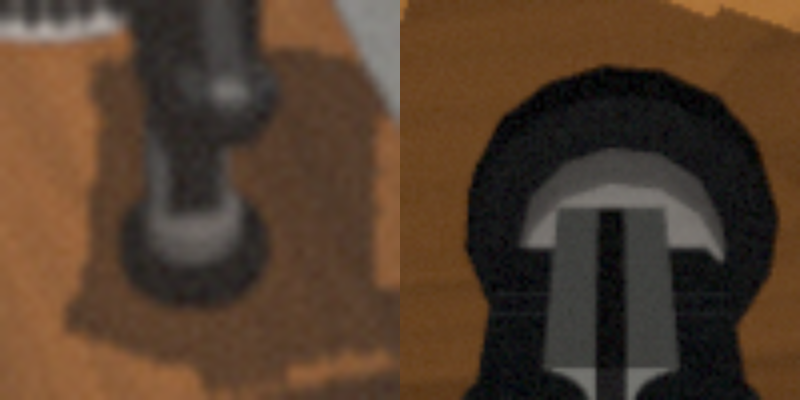

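Emit:
jog_arm(
  gripper=[0, 0, 0, 0, 0, 0, 0, 0],
  offset=[
    [0, 0, 0.02],
    [0, 0, 0.02],
    [0, 0, 0.02],
    [0, 0, 0.02],
    [0, 0, 0],
    [0, 0, 0],
    [0, 0, 0],
    [0, 0, 0],
  ],
  twist=[
    [0, 0, 0],
    [0, 0, 0],
    [0, 0, 0],
    [0, 0, 0],
    [0, 0, 0],
    [0, 0, 0],
    [0, 0, 0],
    [0, 0, 0],
  ],
)

```text
t: 8.5
eef_pos: [0.5327, 0.1719, 0.0828]
ee_rot: [0.986, 0.169, 0.0, -0.0]
wrist_force: [-0.2, -0.1, 2.4]
grip_width: 0.0002
```

Emit:
jog_arm(
  gripper=[0, 0, 0, 0, 0, 0, 0, 0],
  offset=[
    [0, 0, 0.02],
    [0, 0, 0.02],
    [0, 0, 0.02],
    [0, 0, 0],
    [0, 0, 0],
    [0, 0, 0],
    [0, 0, 0],
    [0, 0, 0],
  ],
  twist=[
    [0, 0, 0],
    [0, 0, 0],
    [0, 0, 0],
    [0, 0, 0],
    [0, 0, 0],
    [0, 0, 0],
    [0, 0, 0],
    [0, 0, 0],
  ],
)

```text
t: 9.5
eef_pos: [0.5327, 0.1719, 0.0797]
ee_rot: [0.986, 0.169, 0.0, -0.0]
wrist_force: [-1.4, -0.6, 4.6]
grip_width: 0.0
```

Emit:
jog_arm(
  gripper=[0, 0, 0, 0, 0, 0, 0, 0],
  offset=[
    [0, 0, 0.01],
    [0, 0, 0.01],
    [0, 0, 0.01],
    [0, 0, 0.01],
    [0, 0, 0],
    [0, 0, 0],
    [0, 0, 0],
    [0, 0, 0],
  ],
  twist=[
    [0, 0, 0],
    [0, 0, 0],
    [0, 0, 0],
    [0, 0, 0],
    [0, 0, 0],
    [0, 0, 0],
    [0, 0, 0],
    [0, 0, 0],
  ],
)

```text
t: 10.5
eef_pos: [0.5327, 0.1719, 0.0783]
ee_rot: [0.986, 0.169, 0.0, 0.0]
wrist_force: [-4.4, -0.4, 9.9]
grip_width: -0.0004
```

Emit:
jog_arm(
  gripper=[0, 0, 0, 0, 0, 0, 0, 0],
  offset=[
    [0, 0, -0.3],
    [0, 0, -0.4],
    [-0.076, 0.77, 0],
    [-0.076, 0.77, 0],
    [-0.076, 0.77, 0],
    [-0.076, 0.77, 0],
    [0, 0, 0],
    [0, 0, 0],
  ],
  twist=[
    [0, 0, 0],
    [0, 0, 0],
    [0, 0, 0],
    [0, 0, 0],
    [0, 0, 0],
    [0, 0, 0],
    [0, 0, 0],
    [0, 0, 0],
  ],
)

```text
t: 11.5
eef_pos: [0.5695, 0.0221, 0.1127]
ee_rot: [0.986, 0.169, -0.0, -0.0]
wrist_force: [-0.5, 0.6, 0.1]
grip_width: -0.0002
```

```bash
python3 - <<'E'
from h import *
s=robot.get_state();print(s['eef_pos'],s['ee_rot'],s['wrist_force'])
cv2.imwrite("pics/w5.png",robot.get_image("wrist")[:,:,::-1])
E
```

```text
[0.56947964 0.02206092 0.11274886] [ 9.85602495e-01  1.69078933e-01 -1.06831940e-04 -1.55812192e-04] [-0.47143026  0.57363262  0.14850668]
```

View pics/w5.png

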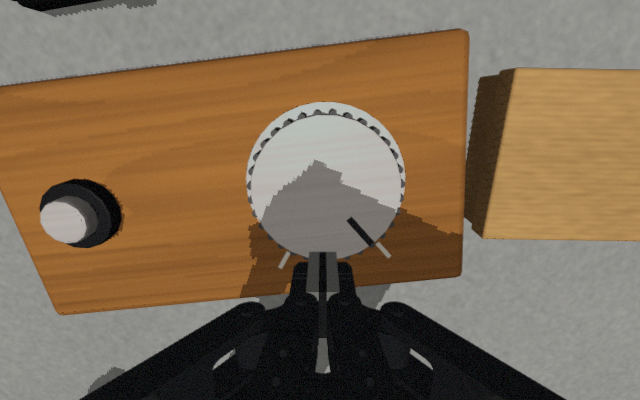

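```bash
python3 - <<'E'
from h import *
s=robot.get_state();R=Ro.from_quat(s['ee_rot'])
for uv in [(326,186),(326,112),(326,260),(250,186),(403,186)]:
    p=wcast(uv,.108,s);print(uv,p,R.inv().apply(p-s['eef_pos']))
E
```

```text
(326, 186) [0.60188898 0.0320267  0.108     ] [0.03378238 0.00176859 0.00477894]
(326, 112) [0.64030871 0.04575648 0.108     ] [0.07458153 0.00165954 0.00477596]
(326, 260) [0.55696213 0.01597151 0.108     ] [-0.0139269   0.00189611  0.00478243]
(250, 186) [0.58737114 0.07312973 0.108     ] [ 0.03382676 -0.04182297  0.00479018]
(403, 186) [ 0.61659509 -0.00960937  0.108     ] [0.03373743 0.04592546 0.00476755]
```

Emit:
jog_arm(
  gripper=[0, 0, 0, 0, 0, 0, 0, 0],
  offset=[
    [0, 0, 0.2],
    [0, 0, 0.2],
    [0, 0, 0.16],
    [0, 0, 0.04],
    [0, 0, 0.02],
    [0, 0, 0.02],
    [0, 0, 0.01],
    [0, 0, 0],
  ],
  twist=[
    [0, 0, 0],
    [0, 0, 0],
    [0, 0, 0],
    [0, 0, 0],
    [0, 0, 0],
    [0, 0, 0],
    [0, 0, 0],
    [0, 0, 0],
  ],
)

```text
t: 12.55
eef_pos: [0.5698, 0.0216, 0.0805]
ee_rot: [0.986, 0.169, 0.0, 0.0]
wrist_force: [-0.7, -0.7, 2.3]
grip_width: 0.0002
```

Light contact at the expected height. I'll press down a little more.

Emit:
jog_arm(
  gripper=[0, 0, 0, 0, 0, 0, 0, 0],
  offset=[
    [0, 0, 0.01],
    [0, 0, 0.01],
    [0, 0, 0],
    [0, 0, 0],
    [0, 0, 0],
    [0, 0, 0],
    [0, 0, 0],
    [0, 0, 0],
  ],
  twist=[
    [0, 0, 0],
    [0, 0, 0],
    [0, 0, 0],
    [0, 0, 0],
    [0, 0, 0],
    [0, 0, 0],
    [0, 0, 0],
    [0, 0, 0],
  ],
)

```text
t: 13.55
eef_pos: [0.5698, 0.0214, 0.0803]
ee_rot: [0.986, 0.169, 0.0, 0.0]
wrist_force: [-3.6, 0.3, 9.1]
grip_width: -0.0001
```

Emit:
jog_arm(
  gripper=[0, 0, 0, 0, 0, 0, 0, 0],
  offset=[
    [0, 0, 0.008],
    [0, -0.053, 0],
    [0, -0.053, 0],
    [0, -0.053, 0],
    [0, -0.053, 0],
    [0, -0.053, 0],
    [0, -0.053, 0],
    [0, -0.053, 0],
  ],
  twist=[
    [0, 0, 0],
    [0, 0, 0.49],
    [0, 0, 0.49],
    [0, 0, 0.49],
    [0, 0, 0.49],
    [0, 0, 0.49],
    [0, 0, 0.49],
    [0, 0, 0.49],
  ],
)

```text
t: 14.55
eef_pos: [0.5699, 0.0396, 0.0803]
ee_rot: [0.991, -0.131, 0.003, 0.0]
wrist_force: [3.0, -3.3, 8.2]
grip_width: -0.0002
```

```bash
python3 - <<'E'
from h import *
s=robot.get_state();print(s['eef_pos'],s['ee_rot'],s['wrist_force'])
cv2.imwrite("pics/w6.png",robot.get_image("wrist")[:,:,::-1])
E
```

```text
[0.56991905 0.03956261 0.08034444] [ 9.91438793e-01 -1.30545889e-01  2.62496560e-03  2.81487570e-05] [ 2.9532196  -3.25642994  8.21278942]
```

View pics/w6.png

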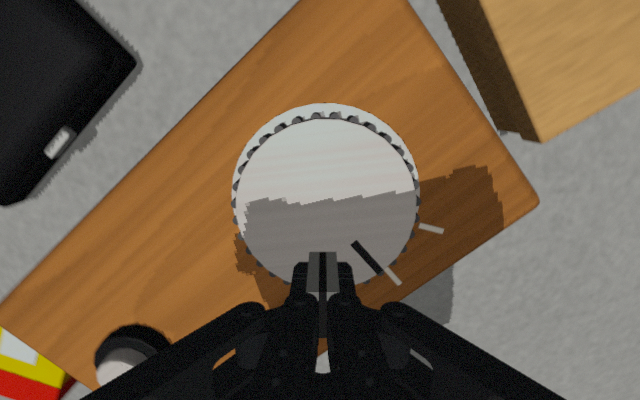

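The line now points at the middle mark, at about (390,275). The first mark is to its right, at about (430,228). Lifting straight up.

Emit:
jog_arm(
  gripper=[0, 0, 0, 0, 0, 0, 0, 0],
  offset=[
    [0, 0, 0],
    [0, 0, -0.1],
    [0, 0, -0.5],
    [0, 0, -0.8],
    [-0.6, 0, -0.6],
    [-0.8, 0, -0.3],
    [-0.8, 0, 0],
    [0, 0, 0],
  ],
  twist=[
    [0, 0, 0],
    [0, 0, 0],
    [0, 0, 0],
    [0, 0, 0],
    [0, 0, 0],
    [0, 0, 0],
    [0, 0, 0],
    [0, 0, 0],
  ],
)

```text
t: 15.6
eef_pos: [0.46, 0.0687, 0.1942]
ee_rot: [0.992, -0.129, -0.0, -0.0]
wrist_force: [0.3, 0.5, -0.2]
grip_width: -0.0001
```

Emit:
jog_arm(
  gripper=[0, 0, 0, 0, 0, 0, 0, 0],
  offset=[
    [0, 0.8, 0],
    [0, 0.8, 0],
    [0, 0.8, 0],
    [0, 0.8, 0],
    [0, 0.8, 0],
    [0, 0, 0],
    [0, 0, 0],
    [0, 0, 0],
  ],
  twist=[
    [0, 0, 0],
    [0, 0, 0],
    [0, 0, 0],
    [0, 0, 0],
    [0, 0, 0],
    [0, 0, 0],
    [0, 0, 0],
    [0, 0, 0],
  ],
)

```text
t: 16.6
eef_pos: [0.4109, -0.1247, 0.1938]
ee_rot: [0.992, -0.128, -0.0, -0.0]
wrist_force: [0.2, 0.7, 0.5]
grip_width: 0.0
```

```bash
python3 - <<'E'
from h import *
s=robot.get_state();print(s['t'],s['eef_pos'],s['wrist_force'])
im=robot.get_image("top");cv2.imwrite("pics/t7.png",im[:,:,::-1])
cv2.imwrite("pics/t7z.png",cv2.resize(im[140:270,225:385,::-1],None,fx=4.5,fy=4.5,interpolation=cv2.INTER_CUBIC))
a=cv2.imread("pics/top0.png")
print(cv2.absdiff(a,im[:,:,::-1].copy())[110:270,180:455].max(2).__gt__(40).sum())
E
```

```text
16.6 [ 0.41091678 -0.12466642  0.19375751] [0.19384359 0.68227883 0.54204822]
673
```

View pics/t7z.png

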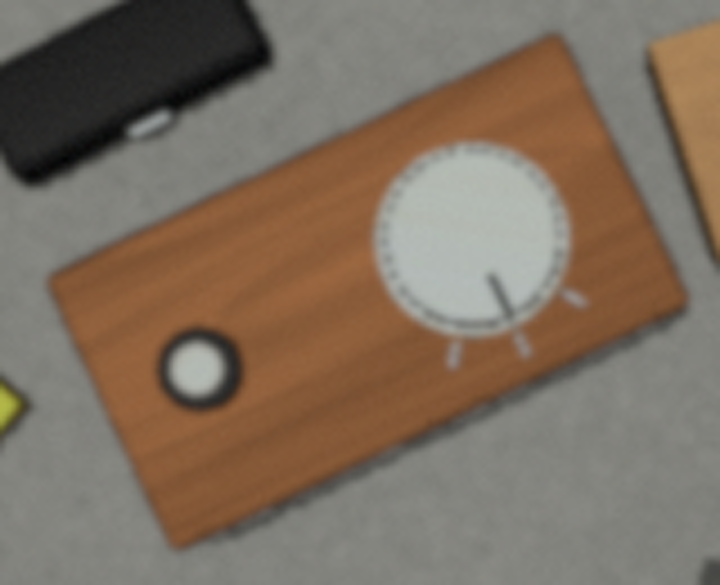

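The line sits on the middle mark, the button is up, and the speaker and its neighbours are at the same pixels as before. Handing in.

```bash
python3 -c "
from station import robot
print(robot.job_done())"
```

```text
the job is handed in; nothing more can be done
None
```

I pressed the power button all the way down, let it up, turned the dial one click clockwise to the middle mark, and moved the hand clear. I handed the job in at about 16.7 s of the 42 s allowed; it reports no verdict.

- **Button:** the wrist force rose steadily to about 5 N, then jumped to 9.9 N as the cap reached its stop. The wrist picture afterwards showed it up again, with the dial still at its first mark.
- **Dial:** I pressed the fingertip on its face with about 8–9 N and swept a 0.6 rad arc around its axis.
- **Last checks:** the final top picture shows the line on the middle mark and the button up. The speaker sits at the same pixels as at the start, as do the parts of the gift box, carton and spectacle case in that close-up. I had no direct reading of either joint, so these checks are by eye and by force. A whole-area count against the first picture gave 673 changed pixels; I did not track those down, though the turned line and the moved arm would account for some.

Two things disagreed:
- **Fingertips:** they touched about 27 mm higher up the tool than the stated TCP, so I found the contact heights by force instead.
- **Cameras:** the top and wrist cameras differed by about 4–5 mm in x. I used a point between them and adjusted it from the wrist view.

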